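# Cap carrier against the flip stop

### The job

Swing the raised flip stop fully down across the channel of the trimming fixture, then slide the cap carrier along the fence up to it and press it firmly home (about 7 N, for about a second) against the stop's adjusting screw. Do not push so hard or bump it so fast that the stop slips along its rail, leave the loose caps and the ring gauge where they are, and let go with the carrier still resting against the screw.

Things in the scene. Friction and masses are not known exactly. Their poses are not given: they have to be found in the camera images.
- fixture: Fixed trimming fixture (grey bed, aluminium fence), bed 130 x 400 x 12 mm. Origin under its centre on the bench top; x across, y along the channel towards the stop, z up. Channel along y, open at both ends: floor 12 mm above the bench, x = -28 to +28 mm; fence on its +x side (12 mm thick, top 42 mm above the bench), low lip on its -x side (8 mm thick, top 22 mm).
- stop_carriage (a point): Centre of the top of the dark steel stop carriage, a 44 x 50 mm block astride the fence (71 mm above the bench, 52 mm to +x of the channel's middle). Held on the fence by friction: it slips along y when pushed with more than 12 N. The flag's hinge pin runs along y, 14 mm above this point and 2 mm to -x. The flag has the same y as this point.
- flag (a joint): Angle of the steel flip-stop flag, rad: 0 = fully down, grows as it swings up and back (0.5 to 0.72 at the start). Stiff hinge: stays where left, needs 0.05 to 0.2 N m. A straight arm 16 mm wide and 10 mm thick reaches 100 mm from the pin over the channel, its free end a thumb tab. Down, the arm is level, top 91 mm above the bench; at 0.72 its end is 155 mm above the bench.
- stop_plate: Plate at right angles under the flag's arm, 50 mm from the pin; 26 mm wide, 10 mm thick along y. Origin: middle of its thickness, at the screw's axis. Flag down: origin on the channel's middle, 26 mm above the bench; plate hangs from the arm to 16 mm above the bench. A straight push down from above on the arm, about over the channel's middle or up to 15 mm nearer the pin, swings it right down.
- screw_axis (a point): Where the adjusting screw leaves the plate's -y face (5 mm to -y of the plate's origin), pointing to -y. Its dark nose, 13 mm across, stands out 10 to 40 mm from here: set differently each time and not given, so feel for it. From the nose a brass sprung tip stands out 4 mm more; it gives way at 0.5 to 0.8 N, too weak to push the carrier back, until the carrier meets the solid nose.
- carrier: Cap carrier: loose steel bar 52 x 140 x 28 mm, 0.4 to 0.85 kg, lying in the channel, top 40 mm above the bench; origin under its centre, y along it towards the stop. Two red caps are fixed on it (44 mm across, tops 80 mm above the bench), and near its tail a grip post (head 20 mm across, top 68 mm above the bench, 15 mm in from the tail face). It drags on the bed with a few N, different each time.
- carrier_nose (a point): Centre of the carrier's front end face, which meets the screw; 26 mm above the bench.
- carrier_tail (a point): Centre of the carrier's rear end face, 140 mm behind the nose, 26 mm above the bench. The bar can be pushed here from the free channel behind it.
- loose_cap_a: A loose red moulded cap, 44 mm across, 39 mm tall, standing on the bench in front of the fixture; origin under its centre. To be left alone.
- loose_cap_b: Another such cap. To be left alone.
- gauge: A steel ring gauge, 64 mm across, 14 mm tall, lying on the bench in front of the fixture; origin under its centre. To be left alone.

How it is judged (in metres and radians):
On the way, in this order (a step that is already met when the one before it is completed fails the run):
1. the flag is swung fully down (within 0.06 rad) (value of joint flag below 0.06 rad), for 0.2 s.
2. the carrier is pressed against the stop with more than 4 N for 0.3 s (value of joint flag below 0.06 rad and contact force between carrier and stop_plate above 4 N), for 0.3 s.
At the end, for the whole second after the job is handed in: The flag is down (within 0.06 rad) and the carrier lies flat and at rest in the channel, in line with it within 0.05 rad, still touching the stop's screw tip (more than 0.2 N), released (value of joint flag below 0.06 rad and contact force between carrier and stop_plate above 0.2 N and linear speed of carrier below 0.01 m/s and angle between carrier's own z axis and vertical below 0.05 rad and angle between the y axis of carrier and the y axis of fixture, either way round below 0.05 rad and z of carrier_nose in the frame of fixture below 0.03 m).
It fails at once if the stop carriage slips more than 1.5 mm from its setting (distance of stop_carriage from where it was at the start of the episode above 0.0015 m).
It fails at once if a loose cap or the ring gauge is shifted more than 15 mm (distance of any of loose_cap_a, loose_cap_b, gauge from where it was at the start of the episode above 0.015 m).
It also fails if it takes over 56 s, if anything falls off the work surface, if the arm or the gripper's body presses on something with over 40 N, if the wrist force passes 120 N, or if a joint passes its speed limit or range.

### The arm

A 6-joint arm with a two-finger parallel gripper is mounted at the origin on a cart in front of the work surface, level with it; the furniture and walls round the work are solid. World frame = base frame: x ahead of the robot, y to its left, z up, the work surface at z = 0. Lengths are in mm, angles in degrees, forces in N, time in s.
With the tool pointing down it reaches from about 350 to 850 mm from the base axis. Payload 8.1 kg.
Tool frame: the origin (TCP) lies at the very end of the fingers, on their centre line; the grasp point (between the pads) lies 19 mm behind it; z points along the fingers, y is the line along which they close (so a half turn about z gives the same grasp; the last joint's range is limited). The gripper opens to 85 mm and grips with 20 to 120 N. Pads are 22 mm wide; open, the fingers measure 114 mm over their backs; the gripper's body (76 mm by 85 mm) begins 54 mm behind the grasp point. The pads swing forward as they close: fully open they stand 13 mm farther back than shut.
Start: joints at [-77.945, 7.471, 85.268, -0, 87.261, -4.893], TCP at [174.923, -573.94, 231.292] pointing down, gripper open.
Joint ranges: [-169.43, 169.43], [-51.17, 129.36], [1.28, 143.12], [-76.62, 256.62], [0, 156.53], [-152.29, 152.29]. Speed limits (degrees/s): [136.94, 136.94, 159.86, 180, 180, 180].

### API

Orientations are given as [roll, pitch, yaw] about the fixed x, y, z axes, in that order (R = Rz(yaw) Ry(pitch) Rx(roll)).
In Python, from bench import sense, eyes, job, models gives the robot as it stands. The module is installed in compiled form; this text tells all that it offers.
- The arm moves only by the tool apply_moves, never from a script. Its argument "rows" is a list of rows, each a list of 6 numbers: the shift along the tool's x, y, z in mm, then the turn, a rotation vector about the tool's x, y, z in rad. In form: [[dx, dy, dz, rx, ry, rz], ...]. A call has exactly 5 rows; each row shifts and turns the commanded pose from where the row before left it, along the tool's axes as they then stand; what a row does not reach is not made up. A row lasts 1/8 s, in which the tool goes at most 62.5 mm and 10.7 degrees, less where a joint would pass 70% of its speed; a pose out of reach is approached as far as the arm can. A call is refused whole if a number of a shift passes 62.5 or a number of a turn 0.188, either way. A call with a gripper value outside its range is refused whole. "fingers" is the finger opening in mm, from 0 to 85.4, set as the call begins (left out, the last holds). The fingers move at their own pace and stop on an object; "grip_force" is the grip in N (left out, the last holds). Time passes only in rows, so rows that do not move let the fingers close, or fill a call up. It gives the time, the measured TCP pose, the force, the opening and the grip force at its end, in the units of the state.
- sense(): the state, without advancing time (a new reading comes with each control period).
- eyes.snapshot(name): name is "scene" or "top" or "wrist"; returns (picture, depth): 480x640x3 uint8, red, green, blue; 480x640 float32, mm along the optical axis (not along the pixel's ray), 0 where there is no reading.
- eyes.get_calibration(name): a dict with "intrinsics" (3x3 intrinsics, pixels), "R" (3x3) and "t" (3): a world point X has camera coordinates R X + t; the wrist camera has in their place "mount" (4x4, takes a point from camera to tool coordinates, whose origin is the TCP and whose axes are the flange's). Camera axes: x right, y down, z forward; pixel columns grow to the right and rows downward; lengths in mm; the calibration is good to about 2 mm. A picture is of the moment at which its call begins: read the wrist's pose just before it. get_calibration takes no time and is no camera call.
- job.hand_in(): hands the job in; it is judged then, once.
Trained networks look in the newest picture that a camera, given by its name, has taken for a name from the list of things; names that differ only in an ending like _2 or _b are one class to them, and where a whole thing is asked for, a point or a joint stands for the part that bears it (a point fixed in the world has none). Each returns a list of dicts, best first, with "confidence" (0 to 1); they miss things now and then, are a little off and sometimes report something else, mostly with a low value. They report only what shows in the picture. A call takes as long as a camera call.
- models.boxes_of(name, camera): "xyz" ([x, y, z] in mm, in world coordinates, good to about 4 mm: the middle of the surface that is visible of it).
- models.cut_out(name, camera): "pixels" (480x640 bool, what is visible of it).
- models.place_of(name, camera): "xyz" ([x, y, z] in mm, in world coordinates, good to about 4 mm: a listed point, or the origin of a listed thing).
The state is a dict: "time": time; "joint_pos": joint angles; "qd": joint speeds; "joint_efforts": joint torques, N m; "tool_pos": TCP position; "tcp_rot": TCP orientation; "ft_force": force on the tool from outside, world axes, zero at the start; "wrist_torque": the same for the moment, N m; "finger_gap": finger opening in mm; "grip_force": force on a finger pad.
Only numpy, scipy, OpenCV 4.12 (cv2) and the standard library are available. Lean on these libraries where they do the work, as an engineer would, in place of code of your own. Each camera call takes 0.05 s, during which the arm holds its last target. There are 200 camera calls.

## Working session

There is one attempt and no reset: what is moved stays moved. The work goes in short steps, Python scripts to look and compute and a tool call to move; the robot and the scene stay as the last step left them, time stands still between calls to the robot, and variables do not carry over. Pictures are saved under pics/ and viewed, at most 10 in all, crops included, and the job is handed in when it is done.

Besides the shell and the picture viewer there is one more tool, called after ">>>" as name(argument=value, ...), one argument or row to a line, values as JSON. apply_moves: Moves the arm, as the interface text tells. Its arguments: {"type":"object","properties":{"rows":{"type":"array"},"fingers":{"type":"number"},"grip_force":{"type":"number"}},"required":["rows"]}

```bash
mkdir -p pics
python3 - <<'E'
from bench import sense, eyes, models
import cv2, numpy as np
s=sense(); print({k:np.round(v,2).tolist() for k,v in s.items()})
ims=[]
for c in ["scene","top"]:
    p,d=eyes.snapshot(c); cv2.imwrite(f"pics/{c}0.png",p[:,:,::-1])
    for n in ["fixture","stop_carriage","stop_plate","screw_axis","carrier","carrier_nose","carrier_tail","flag","loose_cap_a","gauge"]:
        try:
            r=models.place_of(n,c); print(c,n,[(np.round(q["xyz"]).tolist(),round(q["confidence"],2)) for q in r[:3]])
        except Exception as e: print(c,n,e)
E
```

```text
{'time': 0.0, 'joint_pos': [-77.95, 7.51, 85.33, -0.0, 87.26, -4.89], 'qd': [0.13, -0.01, -0.03, -0.04, -0.04, -0.01], 'joint_efforts': [-0.0, -56.94, -50.05, -0.0, 0.01, -0.0], 'tool_pos': [174.79, -573.43, 230.27], 'tcp_rot': [-179.9, -0.01, 16.95], 'ft_force': [0.05, -0.23, -1.39], 'wrist_torque': [-0.0, 0.08, 0.02], 'grip_force': 0.0, 'finger_gap': 85.34}
scene fixture [([492.0, -171.0, -2.0], 0.63)]
scene stop_carriage [([555.0, -104.0, 70.0], 0.6)]
scene stop_plate [([479.0, -97.0, 73.0], 0.77)]
scene screw_axis [([552.0, -106.0, 71.0], 0.18)]
scene carrier [([480.0, -279.0, 14.0], 0.87)]
scene carrier_nose [([484.0, -215.0, 22.0], 0.93)]
scene carrier_tail [([464.0, -348.0, 26.0], 0.7)]
scene flag it knows: carrier, carrier_nose, carrier_tail, fixture, gauge, loose_cap, screw_axis, stop_carriage, stop_plate
scene loose_cap_a [([367.0, -204.0, -2.0], 0.92), ([386.0, -92.0, -0.0], 0.74)]
scene gauge []
top fixture [([489.0, -172.0, -1.0], 0.78)]
top stop_carriage [([553.0, -106.0, 64.0], 0.8), ([475.0, -279.0, 6.0], 0.4), ([399.0, 14.0, -2.0], 0.28)]
top stop_plate [([476.0, -94.0, 70.0], 0.63)]
top screw_axis [([478.0, -97.0, 73.0], 0.64)]
top carrier [([475.0, -280.0, 8.0], 0.9)]
top carrier_nose [([483.0, -213.0, 27.0], 0.77)]
top carrier_tail [([466.0, -348.0, 25.0], 0.73)]
top flag it knows: carrier, carrier_nose, carrier_tail, fixture, gauge, loose_cap, screw_axis, stop_carriage, stop_plate
top loose_cap_a [([365.0, -209.0, -1.0], 0.89), ([382.0, -96.0, -1.0], 0.71)]
top gauge [([400.0, 11.0, -0.0], 0.58)]
```

View pics/scene0.png

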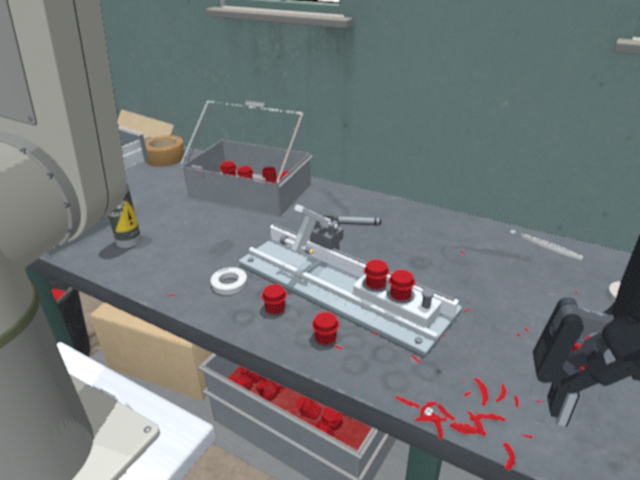

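View pics/top0.png

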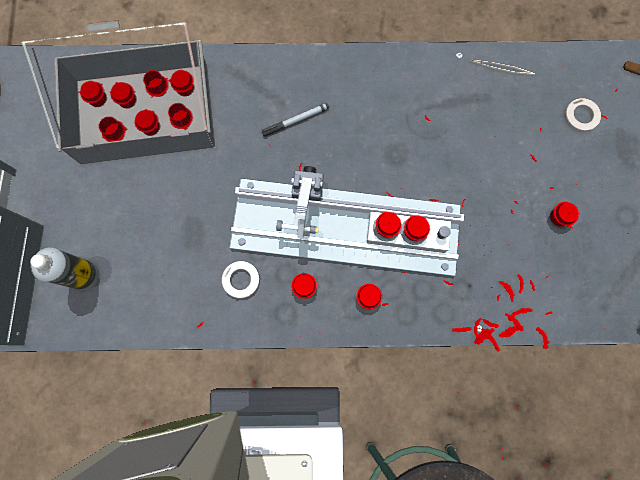

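The scene view shows the fixture with the flag raised at about (300,235) and the carrier at about (400,285). In the top view the fence runs from (237,188) to (463,217), with the carriage at (308,183) and the carrier post at (444,233). I'll fit the fence to get an accurate fixture yaw.

```bash
cat > h.py <<'E'
import numpy as np
from bench import eyes, sense
def cloud(c):
    p,d=eyes.snapshot(c); k=eyes.get_calibration(c); K=np.array(k["intrinsics"])
    v,u=np.mgrid[:480,:640]; m=d>0
    P=np.stack([(u-K[0,2])/K[0,0]*d,(v-K[1,2])/K[1,1]*d,d],-1)
    if "R" in k: X=(P-np.array(k["t"]))@np.array(k["R"])
    return p,X,m
E
python3 - <<'E'
from h import *
p,X,m=cloud("top")
near=m&(abs(X[...,0]-490)<150)&(abs(X[...,1]+172)<260)
th=np.radians(-7.5); c=np.array([490,-171.])
for it in range(4):
    R=np.array([[np.cos(th),-np.sin(th)],[np.sin(th),np.cos(th)]])
    L=(X[...,:2]-c)@R; z=X[...,2]
    f=near&(abs(z-42)<6)&(abs(L[...,0]-34)<12)&(abs(L[...,1])<215)
    a=np.polyfit(L[f][:,1],L[f][:,0],1); th-=np.arctan(a[0])*1
    b=near&(z>7)&(z<16)&(abs(L[...,0])<72)&(abs(L[...,1])<230)
    q=L[b]; print(np.degrees(th),a,f.sum(),np.percentile(q,[0.5,99.5],axis=0).round(1).tolist())
    c=c+R@np.array([a[1]-34,np.percentile(q[:,1],[.5,99.5]).mean()])
print(c)
R=np.array([[np.cos(th),-np.sin(th)],[np.sin(th),np.cos(th)]]);L=(X[...,:2]-c)@R
def show(n,s):
    q=np.c_[L[s],z[s]]; print(n,s.sum(),np.percentile(q,[1,50,99],axis=0).round(1).tolist())
show("fence",f)
show("carrier top",near&(abs(z-40)<5)&(abs(L[...,0])<26)&(L[...,1]<40))
show("post",near&(abs(z-68)<4)&(abs(L[...,0])<20)&(L[...,1]<-50))
show("caps",near&(abs(z-80)<3)&(abs(L[...,0])<27)&(L[...,1]<0))
show("flag",near&(z>95)&(abs(L[...,0])<60)&(L[...,1]>0))
show("carriage",near&(z>64)&(z<76)&(L[...,0]>32)&(L[...,1]>0))
show("lowflagplate",near&(z>46)&(z<90)&(abs(L[...,0])<30)&(L[...,1]>10))
print("L of caps",[((np.array(w)-c)@R).round().tolist() for w in [(366,-206),(384,-94),(400,11)]])
E
```

```text
-7.95170136954189 [7.88383947e-03 3.35921849e+01] 1575 [[-64.0, -200.4], [65.6, 195.7]]
-8.058307139163396 [1.86062383e-03 3.37923812e+01] 1606 [[-63.5, -198.1], [66.0, 198.1]]
-8.079591264031661 [3.71478074e-04 3.39618379e+01] 1612 [[-63.4, -198.0], [66.3, 198.1]]
-8.084161812287089 [7.97711158e-05 3.39938975e+01] 1613 [[-63.4, -198.1], [66.3, 198.1]]
[ 489.04815383 -173.17959595]
fence 1613 [[23.0, -194.8, 36.5], [33.9, -32.9, 42.2], [42.1, 195.2, 47.0]]
carrier top 1200 [[-24.3, -177.4, 35.9], [-11.3, -115.4, 39.8], [25.4, -39.6, 44.3]]
post 353 [[-19.4, -171.9, 64.3], [-2.8, -106.8, 68.0], [18.8, -50.4, 71.7]]
caps 549 [[-15.2, -132.3, 77.1], [1.4, -85.2, 78.7], [17.9, -52.7, 81.9]]
flag 431 [[-26.7, 67.2, 95.7], [1.7, 75.0, 126.9], [48.1, 83.0, 152.9]]
carriage 368 [[32.2, 50.9, 64.3], [65.0, 73.6, 69.8], [84.5, 99.8, 74.3]]
lowflagplate 203 [[-29.6, 47.1, 69.2], [-25.3, 86.5, 76.0], [-11.1, 116.1, 86.4]]
L of caps [[-117.0, -50.0], [-115.0, 64.0], [-114.0, 170.0]]
```

Fixture centre is (489,-173), yaw -8.1°, with the stop at fixture y≈75 and the carrier tail at y≈-178. I'll move above the flag, aligned with the fixture and with fingers closed.

>>> apply_moves(
  rows=[
    [0,0,0,0,0,0.146],
    [0,0,0,0,0,0.146],
    [0,0,0,0,0,0.146],
    [21.6,-43,0,0,0,0],
    [21.6,-43,0,0,0,0],
  ],
  fingers=0,
  grip_force=20,
)

```text
time: 1.68
tool_pos: [230.2, -494.2, 231.1]
tcp_rot: [-180.0, -0.0, -8.2]
ft_force: [1.2, -1.5, 0.1]
finger_gap: 0.1
grip_force: 0.0
```

>>> apply_moves(
  rows=[
    [21.6,-43,0,0,0,0],
    [21.6,-43,0,0,0,0],
    [21.6,-43,0,0,0,0],
    [21.6,-43,0,0,0,0],
    [21.6,-43,0,0,0,0],
  ],
)

```text
time: 2.3
tool_pos: [368.0, -296.1, 231.5]
tcp_rot: [180.0, -0.0, -8.2]
ft_force: [0.3, -0.3, 1.0]
finger_gap: 0.2
grip_force: 0.0
```

>>> apply_moves(
  rows=[
    [21.6,-43,0,0,0,0],
    [21.6,-43,0,0,0,0],
    [21.6,-43,0,0,0,0],
    [21.6,-43,0,0,0,0],
    [21.6,-43,0,0,0,0],
  ],
)

```text
time: 2.92
tool_pos: [505.5, -98.5, 231.5]
tcp_rot: [180.0, -0.0, -8.1]
ft_force: [0.4, -0.3, 0.5]
finger_gap: -0.0
grip_force: 0.0
```

>>> apply_moves(
  rows=[
    [0,0,20,0,0,0],
    [0,0,20,0,0,0],
    [0,0,20,0,0,0],
    [0,0,15,0,0,0],
    [0,0,8,0,0,0],
  ],
)

```text
time: 3.55
tool_pos: [503.6, -100.5, 146.7]
tcp_rot: [-180.0, 0.1, -8.2]
ft_force: [0.1, -0.9, 0.2]
finger_gap: 0.2
grip_force: 0.0
```

>>> apply_moves(
  rows=[
    [0,0,5,0,0,0],
    [0,0,5,0,0,0],
    [0,0,5,0,0,0],
    [0,0,5,0,0,0],
    [0,0,5,0,0,0],
  ],
)

```text
time: 4.18
tool_pos: [504.8, -99.9, 123.1]
tcp_rot: [180.0, -0.0, -8.1]
ft_force: [-0.8, -0.2, 0.9]
finger_gap: 0.2
grip_force: 0.3
```

>>> apply_moves(
  rows=[
    [0,0,5,0,0,0],
    [0,0,5,0,0,0],
    [0,0,5,0,0,0],
    [0,0,4,0,0,0],
    [0,0,2,0,0,0],
  ],
)

```text
time: 4.8
tool_pos: [504.5, -99.9, 101.9]
tcp_rot: [-180.0, 0.0, -8.1]
ft_force: [-0.1, -0.4, 1.3]
finger_gap: -0.2
grip_force: 0.3
```

>>> apply_moves(
  rows=[
    [0,0,3,0,0,0],
    [0,0,3,0,0,0],
    [0,0,2,0,0,0],
    [0,0,1,0,0,0],
    [0,0,0.5,0,0,0],
  ],
)

```text
time: 5.42
tool_pos: [504.6, -99.9, 92.8]
tcp_rot: [-180.0, 0.0, -8.1]
ft_force: [-0.3, 0.4, 0.8]
finger_gap: 0.1
grip_force: 0.4
```

Run:
```python
from bench import sense, eyes
import cv2
print(sense()["ft_force"])
p,d=eyes.snapshot("scene"); cv2.imwrite("pics/s1.png",cv2.resize(p[180:360,220:480,::-1],None,fx=3,fy=3))
```

```text
[-0.33978993  0.44536338  0.78238189]
```

View pics/s1.png

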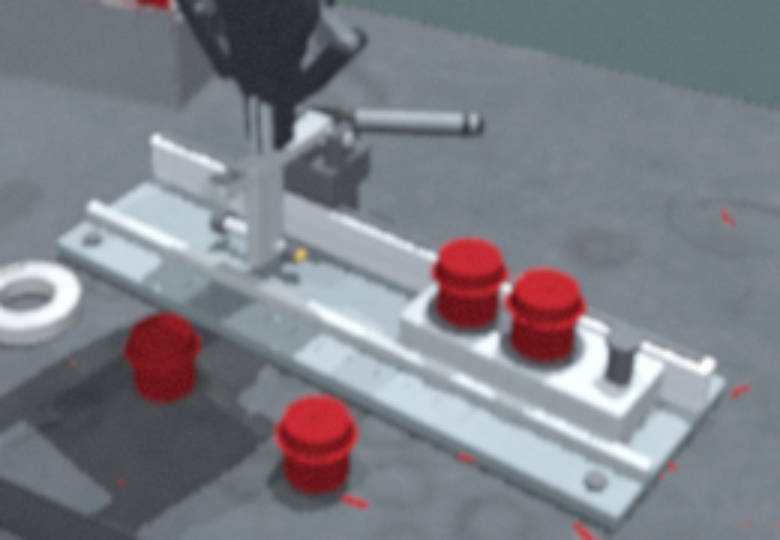

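The crop shows the flag nearly down under the fingertips at (260,190), with the brass tip at (300,255). I'll press it home gently.

>>> apply_moves(
  rows=[
    [0,0,0.5,0,0,0],
    [0,0,0.5,0,0,0],
    [0,0,0.5,0,0,0],
    [0,0,0,0,0,0],
    [0,0,0,0,0,0],
  ],
)

```text
time: 6.1
tool_pos: [504.7, -99.9, 91.3]
tcp_rot: [-180.0, -0.0, -8.1]
ft_force: [-0.1, -0.3, -0.1]
finger_gap: -0.2
grip_force: 0.0
```

>>> apply_moves(
  rows=[
    [0,0,0.4,0,0,0],
    [0,0,0.3,0,0,0],
    [0,0,0.3,0,0,0],
    [0,0,0,0,0,0],
    [0,0,0,0,0,0],
  ],
)

```text
time: 6.72
tool_pos: [504.7, -99.9, 91.0]
tcp_rot: [180.0, -0.0, -8.1]
ft_force: [-3.4, 1.1, 7.9]
finger_gap: -0.2
grip_force: 3.6
```

>>> apply_moves(
  rows=[
    [0,0,-5,0,0,0],
    [0,0,-15,0,0,0],
    [0,0,-20,0,0,0],
    [0,0,-20,0,0,0],
    [-5,30,0,0,0,0],
  ],
)

```text
time: 7.35
tool_pos: [497.5, -128.5, 153.7]
tcp_rot: [180.0, -0.3, -8.0]
ft_force: [-0.2, -0.4, -1.0]
finger_gap: 0.0
grip_force: 0.0
```

>>> apply_moves(
  rows=[
    [0,50,0,0,0,0],
    [0,50,0,0,0,0],
    [0,50,0,0,0,0],
    [0,50,0,0,0,0],
    [0,50,0,0,0,0],
  ],
)

```text
time: 7.98
tool_pos: [459.9, -378.3, 151.5]
tcp_rot: [180.0, -0.1, -8.1]
ft_force: [2.1, 0.3, -0.0]
finger_gap: 0.2
grip_force: 0.0
```

>>> apply_moves(
  rows=[
    [0,0,30,0,0,0],
    [0,0,40,0,0,0],
    [0,0,30,0,0,0],
    [0,0,15,0,0,0],
    [0,0,8,0,0,0],
  ],
)

```text
time: 8.6
tool_pos: [460.2, -376.5, 27.4]
tcp_rot: [180.0, -0.0, -8.1]
ft_force: [-0.1, -0.2, 0.8]
finger_gap: 0.1
grip_force: 0.0
```

Run:
```python
from h import *
import cv2
from bench import models
p,X,m=cloud("scene"); cv2.imwrite("pics/s2.png",cv2.resize(p[180:380,220:480,::-1],None,fx=3,fy=3))
p,X,m=cloud("top")
th=np.radians(-8.08);c=np.array([489.05,-173.2]);R=np.array([[np.cos(th),-np.sin(th)],[np.sin(th),np.cos(th)]])
L=(X[...,:2]-c)@R;z=X[...,2]
def show(n,s):
    q=np.c_[L[s],z[s]]; print(n,s.sum(),np.percentile(q,[1,50,99],axis=0).round(1).tolist())
show("carrier",m&(abs(z-40)<5)&(abs(L[...,0])<26)&(L[...,1]<30)&(L[...,1]>-182))
show("screw",m&(z>18)&(z<40)&(abs(L[...,0])<20)&(L[...,1]>0)&(L[...,1]<75))
show("flag",m&(z>80)&(abs(L[...,0])<60)&(L[...,1]>20))
a=p.astype(int);br=(a[...,0]-a[...,2]>60)&(a[...,1]-a[...,2]>30)&m&(abs(L[...,0])<20)&(L[...,1]>0)&(L[...,1]<75)
show("brass",br)
for n in ["carrier_nose","carrier_tail","screw_axis"]:
  print(n,[(((np.array(q["xyz"])[:2]-c)@R).round(1).tolist(),q["confidence"]) for q in models.place_of(n,"top")[:1]])
print(((sense()["tool_pos"][:2]-c)@R))
```

```text
carrier 576 [[-24.1, -109.8, 35.7], [-11.8, -67.9, 40.1], [25.5, -38.9, 44.2]]
screw 70 [[-4.7, 47.6, 24.6], [0.5, 57.4, 29.7], [7.2, 69.4, 33.3]]
flag 1345 [[-57.4, 53.8, 82.2], [-3.9, 81.8, 91.7], [59.1, 554.0, 146.2]]
brass 9 [[-1.5, 48.0, 25.5], [0.5, 49.7, 27.6], [4.2, 51.6, 30.6]]
carrier_nose [([4.4, -37.0], 0.69)]
carrier_tail []
screw_axis [([5.1, 72.5], 0.67)]
[   0.74065854 -205.83046197]
```

View pics/s2.png

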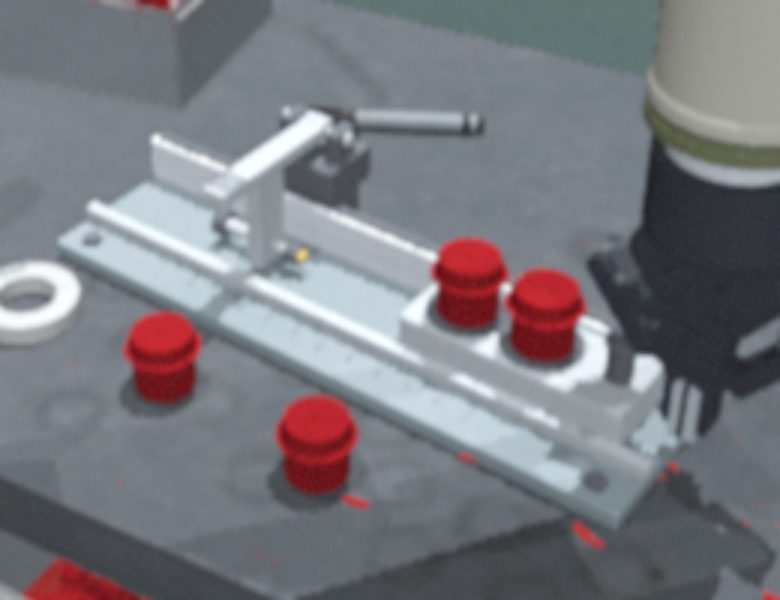

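The crop shows the flag level across the channel at (265,155), and the fingers behind the tail at (690,410). The brass tip ends at fixture y≈47.5 and the nose is at -38.5, so travel is about 90 mm to the solid nose. Lower and find the tail.

>>> apply_moves(
  rows=[
    [-0.7,0,6,0,0,0],
    [0,-3,0,0,0,0],
    [0,-3,0,0,0,0],
    [0,-3,0,0,0,0],
    [0,-2,0,0,0,0],
  ],
)

```text
time: 9.48
tool_pos: [461.6, -367.1, 22.7]
tcp_rot: [179.8, -0.1, -8.2]
ft_force: [-1.0, -6.8, 3.5]
finger_gap: -0.2
grip_force: 2.7
```

>>> apply_moves(
  rows=[
    [0,-1.5,0,0,0,0],
    [0,-1.5,0,0,0,0],
    [0,-1.5,0,0,0,0],
    [0,-1.5,0,0,0,0],
    [0,-1.5,0,0,0,0],
  ],
)

```text
time: 10.1
tool_pos: [462.6, -359.8, 22.7]
tcp_rot: [179.8, -0.1, -8.2]
ft_force: [-1.3, -6.3, 2.7]
finger_gap: 0.4
grip_force: 2.6
```

>>> apply_moves(
  rows=[
    [0,-2,0,0,0,0],
    [0,-2,0,0,0,0],
    [0,-2,0,0,0,0],
    [0,-2,0,0,0,0],
    [0,-2,0,0,0,0],
  ],
)

```text
time: 10.72
tool_pos: [464.1, -349.8, 22.7]
tcp_rot: [179.8, -0.1, -8.2]
ft_force: [-0.5, -7.2, 2.9]
finger_gap: -0.2
grip_force: 2.7
```

```bash
cat > m.py <<'E'
from h import *
p,X,m=cloud("top")
th=np.radians(-8.08);c=np.array([489.05,-173.2]);R=np.array([[np.cos(th),-np.sin(th)],[np.sin(th),np.cos(th)]])
L=(X[...,:2]-c)@R;z=X[...,2]
s=m&(abs(z-40)<4)&(L[...,1]<66)&(L[...,1]>-182)
for x0,x1 in [(-22,-8),(-8,8),(8,22)]:
    q=L[s&(L[...,0]>x0)&(L[...,0]<x1)&(abs(z-40)<3)][:,1]; print("nose",np.sort(q)[-12:].round(1)[::3])
print("tool",(sense()["tool_pos"][:2]-c)@R, sense()["ft_force"].round(1) if hasattr(sense()["ft_force"],"round") else sense()["ft_force"])
E
python3 m.py
```

```text
nose [-20.5 -19.8 -18.8 -18.2]
nose [-19.9 -19.2 -18.6 -17.8]
nose [-20.4 -19.5 -18.8 -18.2]
tool [ 1.19252478e-01 -1.78115342e+02] [-1.  -5.7  4. ]
```

>>> apply_moves(
  rows=[
    [0,-4,0,0,0,0],
    [0,-5,0,0,0,0],
    [0,-5,0,0,0,0],
    [0,-5,0,0,0,0],
    [0,-5,0,0,0,0],
  ],
)

```text
time: 11.4
tool_pos: [467.6, -326.1, 22.9]
tcp_rot: [179.8, -0.2, -8.2]
ft_force: [-0.6, -7.3, 3.8]
finger_gap: -0.1
grip_force: 3.0
```

>>> apply_moves(
  rows=[
    [0,-5,0,0,0,0],
    [0,-5,0,0,0,0],
    [0,-5,0,0,0,0],
    [0,-5,0,0,0,0],
    [0,-3,0,0,0,0],
  ],
)

```text
time: 12.02
tool_pos: [470.9, -303.2, 22.8]
tcp_rot: [179.8, -0.2, -8.2]
ft_force: [-0.3, -7.4, 4.4]
finger_gap: -0.0
grip_force: 3.0
```

```bash
python3 m.py
python3 - <<'E'
from bench import eyes
import cv2
p,d=eyes.snapshot("top"); cv2.imwrite("pics/t3.png",cv2.resize(p[160:290,220:400,::-1],None,fx=4.4,fy=4.4))
E
```

```text
nose [26.6 27.3 28.1 28.8]
nose [26.7 27.3 28.2 28.8]
nose [27.4 28.  28.4 29.1]
tool [   0.3333158  -130.94484374] [-1.4 -6.7  3.3]
```

View pics/t3.png

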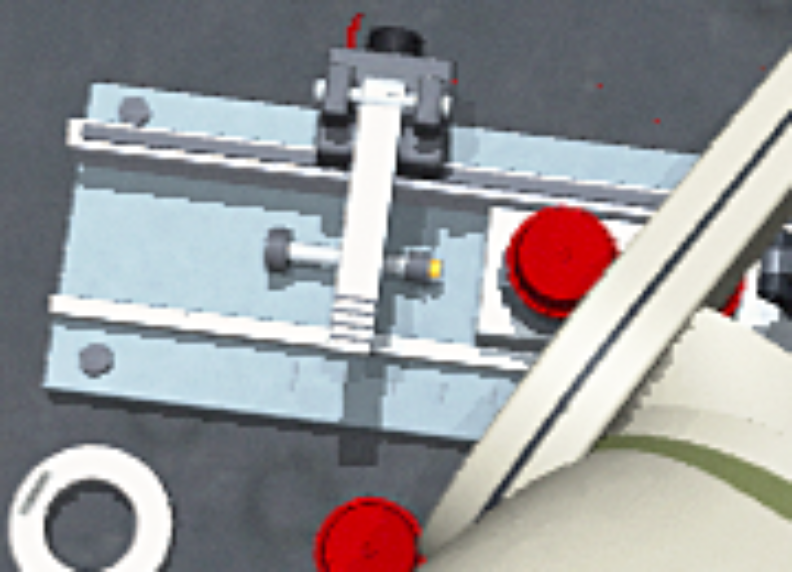

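The brass tip at (443,270) is about 18 mm short of the carrier front at (485,270). I'll close most of the gap, then creep.

>>> apply_moves(
  rows=[
    [0,-3,0,0,0,0],
    [0,-3,0,0,0,0],
    [0,-3,0,0,0,0],
    [0,-2,0,0,0,0],
    [0,-1,0,0,0,0],
  ],
)

```text
time: 12.75
tool_pos: [472.7, -291.4, 22.9]
tcp_rot: [179.8, -0.2, -8.2]
ft_force: [-1.0, -7.4, 3.5]
finger_gap: -0.3
grip_force: 3.1
```

>>> apply_moves(
  rows=[
    [0,-0.8,0,0,0,0],
    [0,-0.8,0,0,0,0],
    [0,-0.8,0,0,0,0],
    [0,-0.8,0,0,0,0],
    [0,-0.8,0,0,0,0],
  ],
)

```text
time: 13.38
tool_pos: [473.2, -287.6, 22.9]
tcp_rot: [179.8, -0.2, -8.2]
ft_force: [-1.5, -8.0, 3.6]
finger_gap: -0.3
grip_force: 3.2
```

```bash
python3 m.py
```

```text
nose [41.9 42.9 43.5 44.2]
nose [42.1 43.2 43.8 44.5]
nose [42.2 42.9 43.5 44.1]
tool [   0.37902744 -115.34421847] [-1.5 -7.4  4.9]
```

>>> apply_moves(
  rows=[
    [0,-0.5,0,0,0,0],
    [0,-0.5,0,0,0,0],
    [0,-0.5,0,0,0,0],
    [0,-0.5,0,0,0,0],
    [0,-0.5,0,0,0,0],
  ],
)

```text
time: 14.05
tool_pos: [473.5, -285.2, 22.9]
tcp_rot: [179.8, -0.2, -8.2]
ft_force: [-1.5, -7.9, 3.7]
finger_gap: 0.1
grip_force: 3.2
```

>>> apply_moves(
  rows=[
    [0,-0.2,0,0,0,0],
    [0,-0.2,0,0,0,0],
    [0,-0.2,0,0,0,0],
    [0,-0.2,0,0,0,0],
    [0,-0.2,0,0,0,0],
  ],
)

```text
time: 14.68
tool_pos: [473.7, -284.2, 22.8]
tcp_rot: [179.8, -0.2, -8.2]
ft_force: [-2.0, -8.1, 3.0]
finger_gap: 0.2
grip_force: 3.2
```

```bash
python3 m.py
```

```text
nose [45.4 46.1 46.7 47.6]
nose [45.7 46.4 47.1 47.5]
nose [45.5 46.1 47.  47.5]
tool [   0.38537277 -112.02751607] [-1.9 -7.8  3.6]
```

>>> apply_moves(
  rows=[
    [0,-0.2,0,0,0,0],
    [0,-0.2,0,0,0,0],
    [0,-0.2,0,0,0,0],
    [0,-0.2,0,0,0,0],
    [0,-0.2,0,0,0,0],
  ],
)

```text
time: 15.35
tool_pos: [473.8, -283.2, 22.8]
tcp_rot: [179.8, -0.2, -8.2]
ft_force: [-1.1, -8.6, 4.0]
finger_gap: 0.0
grip_force: 3.2
```

>>> apply_moves(
  rows=[
    [0,-0.15,0,0,0,0],
    [0,-0.15,0,0,0,0],
    [0,-0.15,0,0,0,0],
    [0,-0.15,0,0,0,0],
    [0,-0.15,0,0,0,0],
  ],
)

```text
time: 15.98
tool_pos: [473.9, -282.5, 22.9]
tcp_rot: [179.8, -0.2, -8.2]
ft_force: [-1.2, -7.4, 4.0]
finger_gap: -0.2
grip_force: 3.2
```

>>> apply_moves(
  rows=[
    [0,-0.15,0,0,0,0],
    [0,-0.15,0,0,0,0],
    [0,-0.15,0,0,0,0],
    [0,-0.15,0,0,0,0],
    [0,-0.15,0,0,0,0],
  ],
)

```text
time: 16.6
tool_pos: [474.0, -281.9, 22.9]
tcp_rot: [179.8, -0.2, -8.2]
ft_force: [-1.5, -9.4, 3.6]
finger_gap: 0.3
grip_force: 3.4
```

>>> apply_moves(
  rows=[
    [0,-0.1,0,0,0,0],
    [0,-0.1,0,0,0,0],
    [0,-0.1,0,0,0,0],
    [0,-0.1,0,0,0,0],
    [0,-0.1,0,0,0,0],
  ],
)

```text
time: 17.23
tool_pos: [474.1, -281.6, 23.0]
tcp_rot: [179.8, -0.2, -8.2]
ft_force: [-2.6, -10.0, 4.6]
finger_gap: 0.1
grip_force: 3.8
```

>>> apply_moves(
  rows=[
    [0,-0.1,0,0,0,0],
    [0,-0.1,0,0,0,0],
    [0,-0.1,0,0,0,0],
    [0,-0.1,0,0,0,0],
    [0,-0.1,0,0,0,0],
  ],
)

```text
time: 17.85
tool_pos: [474.1, -281.4, 23.1]
tcp_rot: [179.8, -0.2, -8.2]
ft_force: [-1.6, -11.8, 4.2]
finger_gap: -0.0
grip_force: 4.2
```

>>> apply_moves(
  rows=[
    [0,-0.1,0,0,0,0],
    [0,-0.1,0,0,0,0],
    [0,-0.1,0,0,0,0],
    [0,-0.1,0,0,0,0],
    [0,-0.1,0,0,0,0],
  ],
)

```text
time: 18.48
tool_pos: [474.2, -281.1, 23.2]
tcp_rot: [179.7, -0.2, -8.2]
ft_force: [-2.7, -11.8, 4.8]
finger_gap: -0.0
grip_force: 4.7
```

>>> apply_moves(
  rows=[
    [0,-0.1,0,0,0,0],
    [0,-0.1,0,0,0,0],
    [0,0,0,0,0,0],
    [0,0,0,0,0,0],
    [0,0,0,0,0,0],
  ],
)

```text
time: 19.1
tool_pos: [474.3, -281.0, 23.3]
tcp_rot: [179.7, -0.2, -8.2]
ft_force: [-2.6, -12.2, 4.8]
finger_gap: 0.2
grip_force: 4.9
```

```bash
python3 - <<'E'
from bench import sense,eyes
import numpy as np
F=[]
for i in range(8):
    eyes.snapshot("top"); s=sense(); F.append([*s["ft_force"],s["grip_force"],*s["tool_pos"]])
print(np.mean(F,0).round(2),np.std(F,0).round(2))
E
python3 m.py
```

```text
[  -2.74  -11.37    5.18    4.85  474.29 -280.95   23.26] [0.85 0.5  0.73 0.   0.01 0.02 0.01]
nose [48.  48.7 49.3 50. ]
nose [47.9 48.6 49.2 49.9]
nose [48.2 48.9 49.8 50.5]
tool [   0.55540309 -108.76070846] [ -3.2 -11.4   4.9]
```

>>> apply_moves(
  rows=[
    [0,-0.25,0,0,0,0],
    [0,-0.25,0,0,0,0],
    [0,-0.25,0,0,0,0],
    [0,-0.25,0,0,0,0],
    [0,-0.2,0,0,0,0],
  ],
)

```text
time: 20.18
tool_pos: [474.5, -280.4, 23.5]
tcp_rot: [179.7, -0.2, -8.2]
ft_force: [-3.4, -14.6, 5.3]
finger_gap: 0.0
grip_force: 5.9
```

```bash
cat > f.py <<'E'
from bench import sense,eyes
import numpy as np
F=[]
for i in range(6):
    eyes.snapshot("top"); s=sense(); F.append([*s["ft_force"],s["grip_force"],*s["tool_pos"]])
print(np.mean(F,0).round(2))
E
python3 f.py; python3 m.py
```

```text
[  -3.56  -14.19    5.75    5.83  474.5  -280.41   23.49]
nose [47.8 48.5 49.3 50. ]
nose [48.6 49.1 49.7 50.3]
nose [48.2 49.  49.7 50.5]
tool [   0.66000429 -108.21137622] [ -3.8 -14.6   5.4]
```

>>> apply_moves(
  rows=[
    [0,0,0,0,0,0],
    [0,0,0,0,0,0],
    [0,0,0,0,0,0],
    [0,0,0,0,0,0],
    [0,0,0,0,0,0],
  ],
)

```text
time: 21.15
tool_pos: [474.5, -280.4, 23.5]
tcp_rot: [179.7, -0.2, -8.2]
ft_force: [-2.9, -14.3, 4.8]
finger_gap: -0.4
grip_force: 5.8
```

>>> apply_moves(
  rows=[
    [0,0,0,0,0,0],
    [0,0,0,0,0,0],
    [0,0,0,0,0,0],
    [0,0,0,0,0,0],
    [0,0,0,0,0,0],
  ],
)

```text
time: 21.78
tool_pos: [474.5, -280.4, 23.5]
tcp_rot: [179.7, -0.2, -8.2]
ft_force: [-4.0, -14.2, 6.2]
finger_gap: -0.4
grip_force: 5.8
```

>>> apply_moves(
  rows=[
    [0,0.5,0,0,0,0],
    [0,0.5,0,0,0,0],
    [0,0.5,0,0,0,0],
    [0,0.5,0,0,0,0],
    [0,0.5,0,0,0,0],
  ],
)

```text
time: 22.4
tool_pos: [474.4, -280.9, 23.2]
tcp_rot: [179.9, -0.2, -8.2]
ft_force: [-1.7, -4.2, 7.6]
finger_gap: -0.1
grip_force: 4.3
```

>>> apply_moves(
  rows=[
    [0,0.7,0,0,0,0],
    [0,0.7,0,0,0,0],
    [0,1,0,0,0,0],
    [0,2,0,0,0,0],
    [0,4,0,0,0,0],
  ],
)

```text
time: 23.02
tool_pos: [471.9, -287.4, 21.3]
tcp_rot: [-180.0, 0.0, -8.1]
ft_force: [0.6, -0.1, -0.4]
finger_gap: 0.2
grip_force: 0.0
```

>>> apply_moves(
  rows=[
    [0,8,0,0,0,0],
    [0,10,0,0,0,0],
    [0,10,0,0,0,0],
    [0,0,0,0,0,0],
    [0,0,0,0,0,0],
  ],
)

```text
time: 23.65
tool_pos: [467.9, -315.4, 21.2]
tcp_rot: [-180.0, 0.0, -8.2]
ft_force: [0.1, 0.7, -0.0]
finger_gap: 0.1
grip_force: 0.0
```

```bash
python3 m.py
python3 - <<'E'
from bench import eyes
import cv2
p,d=eyes.snapshot("scene"); cv2.imwrite("pics/s4.png",cv2.resize(p[180:380,220:480,::-1],None,fx=3,fy=3))
E
```

```text
nose [47.6 48.3 48.8 49.9]
nose [48.6 49.1 49.7 50.3]
nose [48.3 48.9 49.6 50.5]
tool [  -0.95058341 -143.57145526] [ 0.4  0.  -0.8]
```

View pics/s4.png

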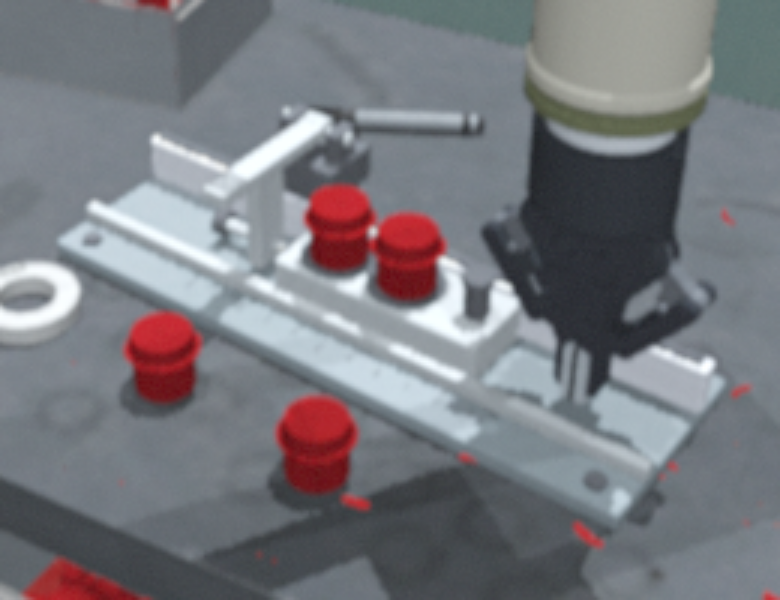

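The crop shows the carrier at the stop at (280,260), with the flag down and the fingers clear at (575,370). The nose has not moved since release.

```bash
python3 -c "
from bench import job
print(job.hand_in())"
```

```text
the job is handed in; nothing more can be done
None
```

I swung the flag fully down, pressed the carrier against the solid screw nose at about 7 N (estimated from wrist force less drag) for over a second, released it still in place, and handed the job in; `hand_in` returned no verdict.

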